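# Spin the specimen carousel and stop it on the mark

### The job

Check that the specimen carousel runs free, then index it: with a fingertip on its black rubber rim, flick the wheel into a brisk anticlockwise spin seen from above (an eighth of a turn per second or more) and let go, so that the orange mark coasts right past the red pointer with nothing touching the wheel. When the mark next comes round to the pointer, or on any later turn, brake the wheel with one touch of a fingertip on the rim so that it stops with the pointer aiming inside the orange mark (do not stop it elsewhere and nudge it home), and finish with the fingertip still pressed on the rim, holding the wheel still. Grasp and lift nothing, do not touch the specimens on the wheel, and leave everything else on the table where it is.

Things in the scene. Friction and masses are not known exactly. Their poses are not given: they have to be found in the camera images.
- carousel: specimen carousel, fixed: grey round foot 200 mm across, a free-turning wheel on it, and outside the wheel a black post 26 mm wide (145 to 161 mm from the axis) with a red pointer aiming at the axis, 66 to 74 mm above the table, its tip 124 mm from the axis. Origin: on the wheel's axis at table height; x points from the axis to the pointer, z up
- hub (a point): centre of the wheel's top, on its vertical axis, 62 mm above the table. The wheel is a disc 240 mm across, 12 mm thick. Its outer band (86 to 120 mm from the axis) is flat, firm, grippy black rubber, the place for the fingertip; inside is a metal plate with six specimen pucks fixed on it, 29 mm across, standing 11 mm above the rim, centres 56 mm from the axis
- mark (a point): centre of the orange mark, painted on the rubber rim, 104 mm from the axis at the height of the rim's top (62 mm); the mark is about 42 mm long along the rim (0.2 rad either side of this point) and 31 mm wide. It turns with the wheel
- pointer_aim (a point): the fixed point in front of the red pointer that it aims at, 104 mm from the axis, 62 mm above the table; the wheel is on the mark when the orange mark's centre is within 22 mm of it
- wheel (a joint): angle of the 0.9 kg wheel (rad), not wrapped, growing anticlockwise seen from above; the mark is at the pointer at 0, 2 pi, 4 pi ... It starts at -2.0 to -4.6 (mark short of the pointer). It turns without end on a free bearing and coasting loses only about a tenth of its speed each second. A fingertip pressed on the rim with a few newtons drives it without slip or stops it at once
- ref_block: round polished steel reference block, 60 mm across, 16 mm high, loose on the table, to be left alone; origin at its underside
- loupe: black loupe, 38 mm across, 40 mm high, loose on the table, to be left alone; origin at its underside
- dropper: amber dropper bottle, 42 mm across, 85 mm high, loose on the table, to be left alone; origin at its underside
- jar: clear jar, 56 mm across, 55 mm high, loose on the table, to be left alone; origin at its underside
- driver: screwdriver lying on the table, about 200 mm long, to be left alone
- puck_a: black loose specimen puck, 29 mm across, 18 mm high, loose on the table, to be left alone; origin at its underside
- puck_b: green loose specimen puck, 29 mm across, 18 mm high, loose on the table, to be left alone; origin at its underside
- specimens: the six specimen pucks fixed on the wheel (see hub); origin on the axis at their underside. Their polished faces must not be touched

How it is judged:
By the outcome, as a careful person would: the job done as asked, in the order asked, and still so for the second after the job is handed in, while the arm keeps its last pose, push and grip.
It also fails if it takes over 61 s, if anything falls off the work surface, if the arm or the gripper's body presses on something with over 40 N, if the wrist force passes 120 N, or if a joint passes its speed limit or range.

### The arm

A 6-joint arm with a two-finger parallel gripper is mounted at the origin on the work surface. World frame = base frame: x ahead of the robot, y to its left, z up, the work surface at z = 0. Lengths are in m, angles in rad, forces in N, time in s.
With the tool pointing down it reaches from about 0.325 to 0.85 m from the base axis. Payload 4.4 kg.
Tool frame: the origin (TCP) lies at the very end of the fingers, on their centre line; the grasp point (between the pads) lies 19 mm behind it; z points along the fingers, x is the direction in which the jaws open and shut, and the axes are right-handed (so a half turn about z gives the same grasp; the last joint's range is limited). The gripper opens to 94 mm and grips with 3 to 60 N. Pads are 16 mm wide; open, the fingers measure 119 mm over their backs; the gripper's body (75 mm by 177 mm) begins 78 mm behind the grasp point.
Start: joints at [-1.331, 0.207, 1.542, -0, 1.393, -0.15], TCP at [0.219, -0.532, 0.205] pointing down, gripper open.
Joint ranges: [-2.73, 2.73], [-0.86, 2.22], [0.23, 2.46], [-1.11, 4.25], [0.08, 2.63], [-2.82, 2.82]. Speed limits (rad/s): [2.79, 2.79, 3.14, 3.14, 3.14, 3.14].

### API

Orientations are given as a unit quaternion [w, x, y, z].
In Python, from cell import robot, imaging, order, outline_of gives the robot as it stands.
- The arm moves only by the tool servo_tool, never from a script. Its arguments are lists of equal length, an entry for each row: "claw": the opening, from 0 (shut) to 1 (fully open); "translation": the shift along the tool's x, y, z in mm, a list of three; "turn": the turn about the tool's z in degrees. In form: {"claw": [claw, ...], "translation": [[dx, dy, dz], ...], "turn": [turn, ...]}. A call has exactly 10 rows; each row is the pose to reach, as a shift and turn from the pose measured when the call began, along the tool's axes at that moment; what a row does not reach only later rows make up. A row lasts 1/10 s, in which the tool goes at most 50 mm and 8.59 degrees, less where a joint would pass 70% of its speed; a pose out of reach is approached as far as the arm can. A call with a gripper value outside its range is refused whole. The fingers move at their own pace and stop on an object; the grip force is fixed at half the most. Time passes only in rows, so rows that repeat a pose let the fingers close, or fill a call up. It gives the time, the measured TCP pose, the force and the opening at its end, in the units of the state.
- robot.read_state(): the state, without advancing time (a new reading comes with each control period).
- imaging.get_image(name): name is "scene" or "top"; returns a dict with "image" (400x640x3 uint8, red, green, blue), "fovy" (degrees; the focal length in pixels is half the picture's height over the tangent of half this angle, whatever the lens; pixels are square), "cx", "cy" (the principal point, pixels), "world_to_cam" (4x4, takes a point from world to camera coordinates). Camera axes: x right, y down, z forward; pixel columns grow to the right and rows downward; lengths in m; the calibration is good to about 2 mm. A picture is of the moment at which its call begins. There is no depth.
- order.finish_job(): hands the job in, once; it reports no verdict.
Trained networks look in the newest picture that a camera, given by its name, has taken for a name from the list of things; names that differ only in an ending like _2 or _b are one class to them, and where a whole thing is asked for, a point or a joint stands for the part that bears it (a point fixed in the world has none). Each returns a list of dicts, best first, with "confidence" (0 to 1); they miss things now and then, are a little off and sometimes report something else, mostly with a low value. They report only what shows in the picture. A call takes as long as a camera call.
- outline_of(camera, label): "pixels" (400x640 bool, what is visible of it) and "bbox" ([left, top, width, height] in pixels, round what is visible of it).
The state is a dict: "time_s": time; "joint_pos": joint angles; "joint_velocities": joint speeds; "tau": joint torques, N m; "tcp_pos": TCP position; "orientation": TCP orientation; "wrist_force": force on the tool from outside, world axes, zero at the start; "torque": the same for the moment, N m; "grip_width": opening from 0.0 (shut) to 1.0 (fully open).
Only numpy, scipy, OpenCV 4.12 (cv2) and the standard library are available. Lean on these libraries where they do the work, as an engineer would, in place of code of your own. Each camera call takes 0.05 s, during which the arm holds its last target. There are 200 camera calls.

## Working session

There is one attempt and no reset: what is moved stays moved. The work goes in short steps, Python scripts to look and compute and a tool call to move; the robot and the scene stay as the last step left them, time stands still between calls to the robot, and variables do not carry over. Pictures are saved under pics/ and viewed, about 8 in all and at most 12, crops included, and the job is handed in when it is done.

Besides the shell and the picture viewer there is one more tool, called after ">>>" as a command line: name --pt "numbers of a row" for each row, then --argument value for the rest. servo_tool: Moves the arm, as the interface text tells. Its arguments: {"type":"object","properties":{"claw":{"type":"array"},"translation":{"type":"array"},"turn":{"type":"array"}},"required":["claw","translation","turn"]}

```bash
mkdir -p pics; cat > h.py <<'E'
import numpy as np, cv2
from cell import robot, imaging, order, outline_of
def cam(n):
    d=imaging.get_image(n); h=d["image"].shape[0]
    d["f"]=h/2/np.tan(np.radians(d["fovy"])/2); return d
def ray(d,u,v,z):
    M=np.array(d["world_to_cam"]);R=M[:3,:3];c=-R.T@M[:3,3]
    r=R.T@np.array([(u-d["cx"])/d["f"],(v-d["cy"])/d["f"],1]); return c+r*(z-c[2])/r[2]
def proj(d,p):
    M=np.array(d["world_to_cam"]);q=M[:3,:3]@p+M[:3,3]; return q[0]/q[2]*d["f"]+d["cx"],q[1]/q[2]*d["f"]+d["cy"]
def save(d,n): cv2.imwrite("pics/"+n,d["image"][:,:,::-1])
E
python3 - <<'E'
from h import *
for n in("scene","top"):
    d=cam(n); save(d,n+"1.png"); M=np.array(d["world_to_cam"]); print(n,d["fovy"],d["cx"],d["cy"],(-M[:3,:3].T@M[:3,3]).round(3))
    for l in("mark","hub","carousel"):
        for o in outline_of(n,l)[:2]:
            v,u=np.nonzero(o["pixels"]); print(l,round(o["confidence"],2),o["bbox"],ray(d,u.mean(),v.mean(),.062).round(4))
s=robot.read_state(); print(s)
E
```

```text
scene 53.663056914598336 318.2126014203262 199.7798438864095 [1.045 0.395 0.839]
mark 0.62 [258.3, 167.0, 93.9, 74.3] [ 0.6067 -0.0139  0.062 ]
hub 0.69 [256.2, 165.9, 99.6, 76.2] [ 0.6069 -0.014   0.062 ]
carousel 0.88 [251.7, 168.2, 101.6, 89.0] [ 0.6218 -0.0116  0.062 ]
top 56.24038747573027 314.44253849005935 200.91456353633293 [0.465 0.024 1.011]
mark 0.66 [284.1, 160.8, 90.7, 93.7] [ 0.5933 -0.0222  0.062 ]
hub 0.87 [285.1, 161.1, 92.1, 92.2] [ 0.5928 -0.0216  0.062 ]
hub 0.44 [465.0, 229.9, 19.2, 14.1] [ 0.5204 -0.3811  0.062 ]
carousel 0.96 [284.3, 146.3, 98.3, 110.0] [ 0.597  -0.0221  0.062 ]
carousel 0.6 [201.3, 165.9, 15.6, 6.9] [0.6991 0.2963 0.062 ]
{'time_s': 0.4, 'joint_pos': array([-1.33053917e+00,  2.06709661e-01,  1.54172962e+00, -1.97674380e-05,
        1.39351017e+00, -1.50477390e-01]), 'joint_velocities': array([-8.99801802e-05, -3.43657132e-04, -2.48823369e-03,  1.53553790e-03,
        2.13708175e-03, -2.13056740e-03]), 'tau': array([ 7.14203702e-05, -3.70365572e+01, -2.81265038e+01,  6.98494026e-02,
        3.03714734e-02, -7.17171952e-05]), 'tcp_pos': array([ 0.21896306, -0.53153654,  0.20527525]), 'orientation': array([-1.13177830e-04,  8.30924449e-01, -5.56385233e-01, -1.38243737e-04]), 'wrist_force': array([ 0.95714251, -0.09346244,  0.14153516]), 'torque': array([-0.03666936,  0.01731597, -0.06875812]), 'grip_width': 1.0003556496672392}
```

```bash
python3 -c "
import cv2
a=cv2.imread('pics/top1.png');b=cv2.imread('pics/scene1.png')
cv2.imwrite('pics/c1.png',cv2.resize(a[100:300,180:500],(800,500),interpolation=cv2.INTER_CUBIC))
cv2.imwrite('pics/c2.png',cv2.resize(b[100:300,160:480],(800,500),interpolation=cv2.INTER_CUBIC))"
```

```text
(no output)
```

View pics/c1.png

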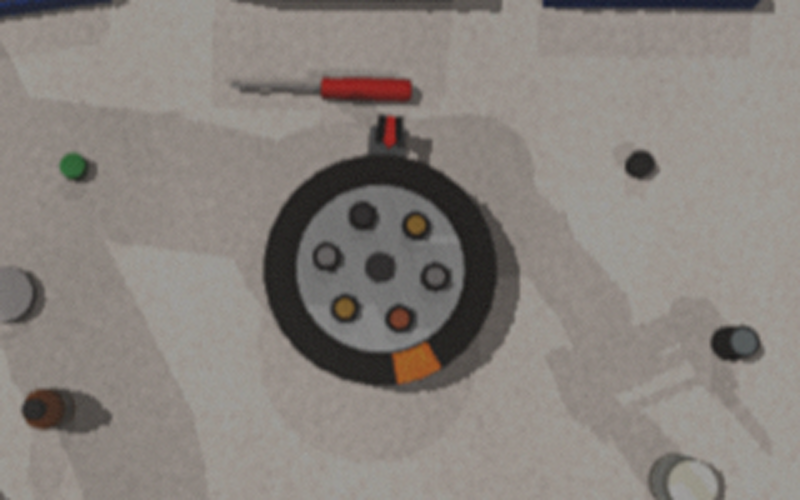

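View pics/c2.png

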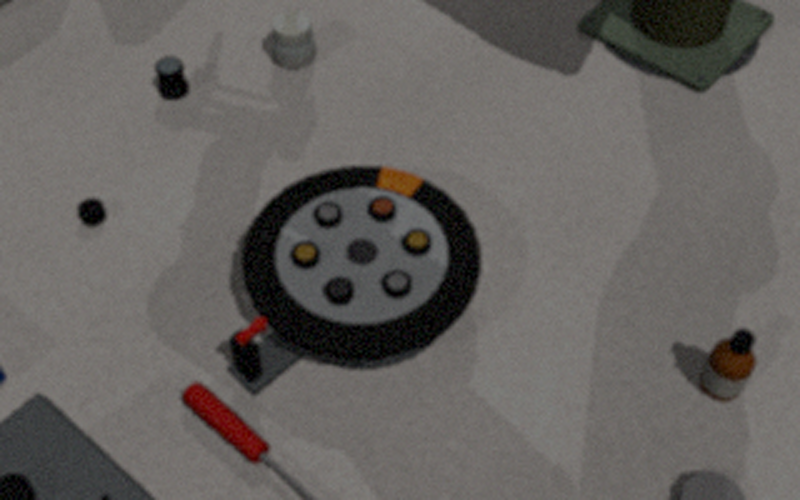

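Top crop (×2.5 from 180,100): hub at about (380,267), mark at (416,362), and the pointer at (390,125), on the far side. The scene crop (from 160,100) has the hub at (362,252) and the mark at (400,181). The near (−x) side of the rim is clear.

```bash
cat >> h.py <<'E'
def orange(d,c):
    """mark centroid on the rim: saturated orange pixels projected to z=62mm, inside the rubber band"""
    hsv=cv2.cvtColor(d["image"],cv2.COLOR_RGB2HSV)
    v,u=np.nonzero((hsv[...,0]>4)&(hsv[...,0]<24)&(hsv[...,1]>120)&(hsv[...,2]>60))
    P=np.array([ray(d,a,b,.062) for a,b in zip(u,v)]).reshape(-1,3)[:,:2]-c
    r=np.hypot(*P.T); P=P[(r>.084)&(r<.124)]
    return (P.mean(0) if len(P) else None),len(P)
E
python3 - <<'E'
from h import *
t=cam("top");s=cam("scene")
print("hub top",ray(t,180+380/2.5,100+267/2.5,.062),"scene",ray(s,160+362/2.5,100+252/2.5,.062))
print("ptr top",ray(t,180+390/2.5,100+143/2.5,.074),"scene",ray(s,160+267/2.5,100+322/2.5,.074))
for d in(t,s):
    c=np.array([.593,-.0215]); p,n=orange(d,c); print(p,n,p is not None and (np.hypot(*p),np.arctan2(p[1],p[0])))
    m=cv2.fitEllipse  # rim outline -> circle on z=62mm
    o=outline_of("top" if d is t else "scene","hub")[0]["pixels"].astype(np.uint8)
    k=max(cv2.findContours(o,0,1)[0],key=cv2.contourArea)
    (x,y),ax,a=cv2.fitEllipse(k); print("ellipse",x,y,ax,ray(d,x,y,.062))
E
```

```text
hub top [ 0.59399246 -0.02288928  0.062     ] scene [ 0.59779247 -0.0212397   0.062     ]
ptr top [ 0.7214365  -0.03277446  0.074     ] scene [ 0.72471085 -0.0256925   0.074     ]
[-0.09606677 -0.03526429] 226 (np.float64(0.10233471928272811), np.float64(-2.7897826156889085))
ellipse 331.5413818359375 206.98170471191406 (90.80924987792969, 92.23499298095703) [ 0.59351625 -0.02171545  0.062     ]
[-0.09173984 -0.03600895] 140 (np.float64(0.0985537606971117), np.float64(-2.7675584328050413))
ellipse 304.30126953125 204.48451232910156 (76.54217529296875, 94.37132263183594) [ 0.60725286 -0.01439346  0.062     ]
```

>>> servo_tool --claw '[0,0,0,0,0,0,0,0,0,0]' --pt "-37 -37 0" --pt "-74 -74 0" --pt "-111 -111 0" --pt "-147 -147 0" --pt "-184 -184 0" --pt "-184 -184 0" --pt "-184 -184 0" --pt "-184 -184 0" --pt "-184 -184 0" --pt "-184 -184 0" --turn '[5,10,15,20,22.4,22.4,22.4,22.4,22.4,22.4]'

```text
time_s: 1.6
tcp_pos: [0.3186, -0.2928, 0.2054]
orientation: [-0.0, -0.706, 0.708, 0.0]
wrist_force: [0.8, 0.4, 0.7]
grip_width: 0.185
```

>>> servo_tool --claw '[0,0,0,0,0,0,0,0,0,0]' --pt "-38 -22 0" --pt "-76 -44 0" --pt "-114 -66 10" --pt "-152 -88 30" --pt "-190 -110 50" --pt "-228 -132 70" --pt "-266 -154 95" --pt "-301 -175 125" --pt "-301 -175 125" --pt "-301 -175 125" --turn '[0,0,0,0,0,0,0,0,0,0]'

```text
time_s: 2.6
tcp_pos: [0.4937, 0.0077, 0.079]
orientation: [-0.001, -0.707, 0.708, 0.001]
wrist_force: [0.2, -0.2, 1.1]
grip_width: 0.007
```

```bash
python3 - <<'E'
from h import *
t=cam("top");s=cam("scene")
c=np.array([.595,-.022])
for d in(t,s):
    p,n=orange(d,c); print(n,p is not None and (np.hypot(*p),np.arctan2(p[1],p[0])))
    print([tuple(np.round(proj(d,np.array(q)))) for q in([.595,-.022,.062],[.494,.008,.080])])
a=cv2.resize(t["image"][120:280,250:430],(450,400));b=cv2.resize(s["image"][120:280,240:380],(350,400))
cv2.imwrite("pics/p3.png",np.hstack([a,b])[:,:,::-1])
print(robot.read_state()["tcp_pos"])
E
```

```text
0 False
[(np.float64(332.0), np.float64(206.0)), (np.float64(320.0), np.float64(246.0))]
132 (np.float64(0.10028316070172298), np.float64(-2.7735954253104396))
[(np.float64(305.0), np.float64(200.0)), (np.float64(340.0), np.float64(178.0))]
[0.49488529 0.0063407  0.08104125]
```

View pics/p3.png

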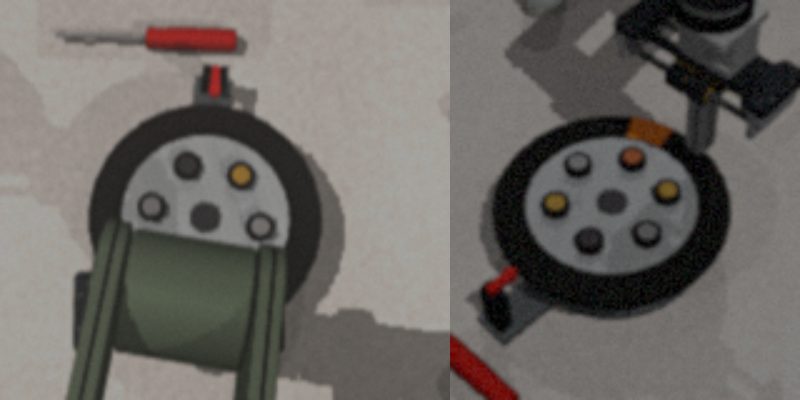

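The scene view confirms the fingertip is above the rubber at the near side, with the mark just beside it. Next I press gently at rest to learn the contact stiffness.

>>> servo_tool --claw '[0,0,0,0,0,0,0,0,0,0]' --pt "0 0 6" --pt "0 0 12" --pt "0 0 15" --pt "0 0 17" --pt "0 0 18" --pt "0 0 19" --pt "0 0 20" --pt "0 0 20" --pt "0 0 20" --pt "0 0 20" --turn '[0,0,0,0,0,0,0,0,0,0]'

```text
time_s: 3.7
tcp_pos: [0.495, 0.0066, 0.0622]
orientation: [0.0, -0.706, 0.708, -0.001]
wrist_force: [-4.1, 1.0, 7.0]
grip_width: 0.006
```

```bash
python3 - <<'E'
from h import *
for i in range(3):
    s=cam("scene");p,n=orange(s,np.array([.595,-.022]));st=robot.read_state()
    print(st["tcp_pos"],st["wrist_force"],n,np.hypot(*p),np.arctan2(p[1],p[0]))
E
```

```text
[0.495027   0.00660074 0.06223838] [-2.6178965   0.4210688   7.24945981] 133 0.10046351640578004 -2.7812249651489895
[0.49503527 0.00655875 0.06223796] [-2.30645443  1.78633285  7.74408738] 134 0.0989010729694974 -2.7768847888569415
[0.49502575 0.00658327 0.06223014] [-2.47669089  1.43908487  7.17870783] 129 0.10038439716285862 -2.7813643713997855
```

>>> servo_tool --claw '[0,0,0,0,0,0,0,0,0,0]' --pt "3 0.8 2.5" --pt "10 2.3 2.5" --pt "21.4 3.8 2.5" --pt "35.5 3.8 2.5" --pt "49.4 1.9 2.5" --pt "63 -1.8 2.5" --pt "76 -7 -15" --pt "85 -12 -30" --pt "60 0 -30" --pt "30 4 -30" --turn '[0,0,0,0,0,0,0,0,0,0]'

```text
time_s: 4.85
tcp_pos: [0.4913, -0.024, 0.0931]
orientation: [0.0, -0.705, 0.709, -0.001]
wrist_force: [-0.2, 0.2, -0.7]
grip_width: 0.005
```

```bash
cat > track.py <<'E'
from h import *
import json,os
f="log.json"; L=json.load(open(f)) if os.path.exists(f) else []
for i in range(4):
    t=robot.read_state()["time_s"]; s=cam("scene"); p,n=orange(s,np.array([.595,-.022]))
    if n>60:
        a=float(np.arctan2(p[1],p[0])); 
        if L: a=L[-1][1]+(a-L[-1][1]+.3)%(2*np.pi)-.3 if t-L[-1][0]<2 else a
        L.append([t,a])
    print(round(t,3),n,p is not None and (round(float(np.hypot(*p)),4)),[round(x,3) for x in L[-1]])
json.dump(L,open(f,"w"))
st=robot.read_state(); print(st["time_s"],st["tcp_pos"],st["wrist_force"])
E
python3 track.py
```

```text
4.85 147 0.1026 [4.85, -1.624]
4.9 149 0.1034 [4.9, -1.566]
4.95 153 0.1038 [4.95, -1.506]
5.0 154 0.1041 [5.0, -1.442]
5.05 [ 0.4910385 -0.0231426  0.0923684] [-0.44801657 -0.31681022  0.16136217]
```

Released at about 1.21 rad/s. Next I lower to a hover about 9 mm above the rim and keep tracking.

>>> servo_tool --claw '[0,0,0,0,0,0,0,0,0,0]' --pt "0 0 5" --pt "0 0 10" --pt "0 0 15" --pt "0 0 19" --pt "0 0 20" --pt "0 0 20" --pt "0 0 20" --pt "0 0 20" --pt "0 0 20" --pt "0 0 20" --turn '[0,0,0,0,0,0,0,0,0,0]'

```text
time_s: 6.05
tcp_pos: [0.4912, -0.0232, 0.0725]
orientation: [0.0, -0.707, 0.708, -0.001]
wrist_force: [-0.9, -0.0, -0.6]
grip_width: 0.009
```

```bash
python3 track.py; python3 - <<'E'
from h import *
import json
t=cam("top")
# pointer direction: red pixels 118-165 mm from hub at z=70mm, both cameras
for n in("top","scene"):
    d=cam(n); hsv=cv2.cvtColor(d["image"],cv2.COLOR_RGB2HSV)
    v,u=np.nonzero(((hsv[...,0]<4)|(hsv[...,0]>172))&(hsv[...,1]>150)&(hsv[...,2]>70))
    P=np.array([ray(d,a,b,.072) for a,b in zip(u,v)])[:,:2]-[.595,-.022]; r=np.hypot(*P.T);P=P[(r>.115)&(r<.17)&(abs(np.arctan2(*P.T[::-1]))<.5)]
    print(n,len(P),P.mean(0),np.arctan2(P.mean(0)[1],P.mean(0)[0]))
E
```

```text
6.05 214 0.1071 [6.05, -0.205]
6.1 216 0.1071 [6.1, -0.147]
6.15 221 0.107 [6.15, -0.092]
6.2 219 0.1069 [6.2, -0.036]
6.25 [ 0.49109515 -0.02314252  0.07243669] [ 0.67183195  0.06899887 -0.08874838]
top 48 [ 0.1394593  -0.00969034] -0.06937357363499608
scene 53 [ 0.143123   -0.01062707] -0.07411529679155159
```

>>> servo_tool --claw '[0,0,0,0,0,0,0,0,0,0]' --pt "0 0 0" --pt "0 0 0" --pt "0 0 0" --pt "0 0 0" --pt "0 0 0" --pt "0 0 0" --pt "0 0 0" --pt "0 0 0" --pt "0 0 0" --pt "0 0 0" --turn '[0,0,0,0,0,0,0,0,0,0]'

```text
time_s: 7.4
tcp_pos: [0.491, -0.0232, 0.0724]
orientation: [0.0, -0.707, 0.708, -0.001]
wrist_force: [-0.2, 0.8, -0.8]
grip_width: 0.005
```

```bash
python3 track.py
```

```text
7.4 225 0.1037 [7.4, 1.227]
7.45 221 0.1036 [7.45, 1.277]
7.5 218 0.1033 [7.5, 1.327]
7.55 218 0.1034 [7.55, 1.377]
7.6 [ 0.49107811 -0.02316409  0.07237425] [0.34884276 0.89438386 0.55834858]
```

>>> servo_tool --claw '[0,0,0,0,0,0,0,0,0,0]' --pt "0 0 0" --pt "0 0 0" --pt "0 0 0" --pt "0 0 0" --pt "0 0 0" --pt "0 0 0" --pt "0 0 0" --pt "0 0 0" --pt "0 0 0" --pt "0 0 0" --turn '[0,0,0,0,0,0,0,0,0,0]'

```text
time_s: 8.6
tcp_pos: [0.4911, -0.0231, 0.0724]
orientation: [0.0, -0.706, 0.708, -0.001]
wrist_force: [-0.5, -0.5, 0.6]
grip_width: 0.004
```

```bash
python3 track.py
```

```text
8.6 175 0.0997 [8.6, 2.383]
8.65 166 0.0997 [8.65, 2.437]
8.7 170 0.0997 [8.7, 2.476]
8.75 166 0.0993 [8.75, 2.524]
8.8 [ 0.49106651 -0.02316492  0.07236974] [ 0.71178275 -0.0326924  -0.12502119]
```

>>> servo_tool --claw '[0,0,0,0,0,0,0,0,0,0]' --pt "0 0 0" --pt "0 0 0" --pt "0 0 0" --pt "0 0 0" --pt "0 0 0" --pt "0 0 0" --pt "0 0 0" --pt "0 0 0" --pt "0 0 0" --pt "0 0 0" --turn '[0,0,0,0,0,0,0,0,0,0]'

```text
time_s: 9.8
tcp_pos: [0.4911, -0.0232, 0.0724]
orientation: [0.0, -0.707, 0.708, -0.001]
wrist_force: [-0.6, -0.6, 0.5]
grip_width: 0.003
```

```bash
python3 track.py
```

```text
9.8 113 0.0987 [9.8, 3.458]
9.85 123 0.0993 [9.85, 3.499]
9.9 130 0.0996 [9.9, 3.527]
9.95 133 0.1001 [9.95, 3.562]
10.0 [ 0.49105434 -0.02317297  0.0723594 ] [-0.95259778 -0.17232512  1.37897931]
```

>>> servo_tool --claw '[0,0,0,0,0,0,0,0,0,0]' --pt "0 0 0" --pt "0 0 0" --pt "0 0 0" --pt "0 0 0" --pt "0 0 0" --pt "0 0 0" --pt "0 0 0" --pt "0 0 0" --pt "0 0 0" --pt "0 0 0" --turn '[0,0,0,0,0,0,0,0,0,0]'

```text
time_s: 11.0
tcp_pos: [0.491, -0.0231, 0.0724]
orientation: [0.0, -0.707, 0.708, -0.001]
wrist_force: [-0.7, -0.2, -0.2]
grip_width: 0.002
```

```bash
cat > fit.py <<'E'
import json,numpy as np
from scipy.optimize import curve_fit,brentq
L=np.array(json.load(open("log.json"))); t,a=L.T
# scene hub bias seen as a radius change: true hub ~3 mm further +x -> angle correction
a=a+.003/.104*np.sin(a)
g=lambda t,a0,w,k:a0+w/k*(1-np.exp(-k*(t-4.85)))
p,_=curve_fit(g,t,a,[-1.6,1.2,.1]); print(p,"rms",np.std(g(t,*p)-a))
for x in(-.2,0,.2): print(x,brentq(lambda s:g(s,*p)-(2*np.pi-.07+x),8,19))
print("now",L[-1],"w",p[1]*np.exp(-p[2]*(t[-1]-4.85)))
E
python3 track.py; python3 fit.py
```

```text
11.0 144 0.1026 [11.0, 4.35]
11.05 145 0.1024 [11.05, 4.387]
11.1 143 0.1028 [11.1, 4.423]
11.15 142 0.1028 [11.15, 4.457]
11.2 [ 0.49104453 -0.02316076  0.07236146] [ 0.98526038  1.23675676 -0.46629624]
[-1.66565948  1.29368381  0.09655088] rms 0.010016695496380994
-0.2 13.665928474653356
0 14.03454301925825
0.2 14.416762258646193
now [11.15        4.45721341] w 0.7041409268202317
```

>>> servo_tool --claw '[0,0,0,0,0,0,0,0,0,0]' --pt "0 0 1" --pt "0 0 2" --pt "0 0 3" --pt "0 0 4" --pt "0 0 5" --pt "0 0 5" --pt "0 0 5" --pt "0 0 5" --pt "0 0 5" --pt "0 0 5" --turn '[0,0,0,0,0,0,0,0,0,0]'

```text
time_s: 12.2
tcp_pos: [0.4911, -0.0232, 0.0674]
orientation: [0.0, -0.707, 0.708, -0.001]
wrist_force: [0.1, -0.2, -0.9]
grip_width: 0.008
```

```bash
python3 track.py; python3 fit.py
```

```text
12.2 171 0.1049 [12.2, 5.151]
12.25 165 0.1051 [12.25, 5.179]
12.3 171 0.1052 [12.3, 5.21]
12.35 170 0.1053 [12.35, 5.238]
12.4 [ 0.49103949 -0.02318041  0.06736816] [-0.22401085  0.03017013  0.4318891 ]
[-1.66863025  1.29961553  0.09851084] rms 0.010393145592581924
-0.2 13.711436257104502
0 14.08669774918363
0.2 14.4763659344403
now [12.35        5.23790164] w 0.620789772556227
```

>>> servo_tool --claw '[0,0,0,0,0,0,0,0,0,0]' --pt "0 0 0" --pt "0 0 0" --pt "0 0 0" --pt "0 0 0" --pt "0 0 0" --pt "0 0 0" --pt "0 0 0" --pt "0 0 0" --pt "0 0 0" --pt "0 0 0" --turn '[0,0,0,0,0,0,0,0,0,0]'

```text
time_s: 13.4
tcp_pos: [0.4911, -0.0232, 0.0674]
orientation: [0.0, -0.707, 0.708, -0.001]
wrist_force: [0.8, -1.1, -0.1]
grip_width: 0.002
```

```bash
python3 track.py; python3 fit.py
```

```text
13.4 206 0.1066 [13.4, 5.842]
13.45 207 0.107 [13.45, 5.871]
13.5 207 0.1069 [13.5, 5.9]
13.55 209 0.1068 [13.55, 5.926]
13.6 [ 0.49106343 -0.02317433  0.06738476] [-0.11513541 -0.38711267 -0.06708254]
[-1.66989888  1.30174145  0.09911962] rms 0.009948096944488064
-0.2 13.72336170357258
0 14.10056126698761
0.2 14.492413112689036
now [13.55        5.92640094] w 0.5495597456274304
```

>>> servo_tool --claw '[0,0,0,0,0,0,0,0,0,0]' --pt "0 0 0" --pt "0 0 0" --pt "0 0 0" --pt "0 0 0" --pt "0 0 8" --pt "0 0 8.5" --pt "0 0 8.5" --pt "0 0 8.5" --pt "0 0 8.5" --pt "0 0 8.5" --turn '[0,0,0,0,0,0,0,0,0,0]'

```text
time_s: 14.6
tcp_pos: [0.4926, -0.0239, 0.0621]
orientation: [0.0, -0.707, 0.708, -0.002]
wrist_force: [-5.9, -0.7, 20.6]
grip_width: 0.006
```

```bash
python3 track.py; python3 - <<'E'
from h import *
s=cam("scene"); cv2.imwrite("pics/p4.png",cv2.resize(s["image"][120:280,240:400],(600,600))[:,:,::-1])
p,n=orange(s,np.array([.598,-.021])); aim=.104*np.array([np.cos(-.07),np.sin(-.07)]); print(p,aim,np.linalg.norm(p-aim))
E
```

```text
14.6 221 0.1067 [14.6, 6.204]
14.65 219 0.1068 [14.65, 6.205]
14.7 220 0.1068 [14.7, 6.204]
14.75 220 0.1069 [14.75, 6.205]
14.8 [ 0.49253494 -0.02389721  0.06208619] [-5.74966334 -0.12424612 21.06944944]
[ 0.103463   -0.00942544] [ 0.1037453  -0.00727406] 0.002169827599210727
```

View pics/p4.png

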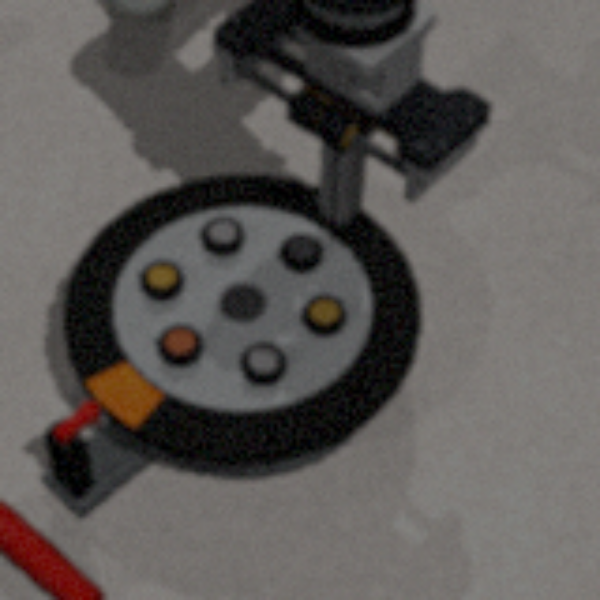

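The mark is stopped in front of the red pointer, near (125,395) in the crop, and the fingertip is still on the rim at (340,215). Handing in.

```bash
python3 -c "
from h import *
print(order.finish_job())"
```

```text
the job is handed in; nothing more can be done
None
```

The carousel was flicked, coasted freely and was braked on the mark, and I have handed the job in; no verdict was reported.

- **Flick:** I pressed the closed fingertip on the near side of the rim at about 7 N. I swept it anticlockwise along the rim and lifted off, leaving the wheel at about 1.2–1.3 rad/s, roughly 0.2 turn/s; an eighth of a turn is 0.79 rad/s.
- **Coast:** The mark passed the pointer with the fingertip about 10 mm clear of the rim. I tracked it by camera and predicted its next arrival at 14.1 s.
- **Brake:** One touch at about 14.1 s, when the mark next came round, stopped the wheel.

**Last checks:**
- **Mark position:** Four pictures over 0.15 s put the mark at the same angle to within 0.001 rad. Its centre measured about 2 mm from the pointer's aim, against the 22 mm allowed.
- **Hold:** The fingertip is still pressed on the rubber at about 21 N, at 14.8 s on the clock. That is firmer than the roughly 9 N I aimed for, but below the force limits.
- **Camera disagreement:** The two cameras placed the hub 3–4 mm apart, which I allowed for when predicting the arrival.
- **Not checked:** I did not re-measure the loose objects on the table. No move went near them, and no unexpected force showed in the readings.

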